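# Close each instrument case with its own lid

## Robot

A 7-joint arm with a two-finger parallel gripper is mounted at the origin on the work surface. World frame = base frame: x ahead of the robot, y to its left, z up, the work surface at z = 0. Lengths are in m, angles in rad, forces in N, time in s.
With the tool pointing down it reaches from about 0.4 to 0.875 m from the base axis. Payload 19.3 kg.
Tool frame: the origin (TCP) lies at the very end of the fingers, on their centre line; the grasp point (between the pads) lies 19 mm behind it; z points along the fingers, y is the line along which they close (so a half turn about z gives the same grasp; the last joint's range is limited). The gripper opens to 85 mm and grips with 20 to 120 N. Pads are 22 mm wide; open, the fingers measure 114 mm over their backs; the gripper's body (76 mm by 85 mm) begins 54 mm behind the grasp point. The pads swing forward as they close: fully open they stand 13 mm farther back than shut.
Start: joints at [-1.312, 0.521, -0.036, 1.599, 0.021, 1.021, -0.113], TCP at [0.202, 0.592, 0.231] pointing down, gripper open.
Joint ranges: [-2.91, 2.91], [-0.3, 2.13], [-1.5, 1.42], [0.17, 2.43], [-1.26, 4.41], [0.16, 1.93], [-2.52, 2.52]. Speed limits (rad/s): [1.89, 1.89, 2.39, 2.39, 3.01, 3.01, 3.01].

## Interface

Orientations are given as [roll, pitch, yaw] about the fixed x, y, z axes, in that order (R = Rz(yaw) Ry(pitch) Rx(roll)).
In Python, from workcell import observe, grab_frame, job_done gives the robot as it stands.
- The arm moves only by the tool move_arm, never from a script. Its argument "plan" is a list that holds one entry, the list of rows, each a list of 7 numbers: the shift along the tool's x, y, z each as a share of 0.02 m, from -1 to 1, then the turn, a rotation vector about the tool's x, y, z each as a share of 6 degrees, from -1 to 1, then the opening, from -1 (shut) to 1 (fully open). A call has exactly 10 rows; each row shifts and turns the commanded pose from where the row before left it, along the tool's axes as they then stand; what a row does not reach is not made up. A row lasts 1/10 s, in which the tool goes at most 50 mm and 8.59 degrees, less where a joint would pass 70% of its speed; a pose out of reach is approached as far as the arm can. A call with a number of a shift or a turn outside -1 to 1 is refused whole. A call with a gripper value outside its range is refused whole. The fingers move at their own pace and stop on an object; "grip_force" is the grip in N (left out, the last holds). Time passes only in rows, so rows that do not move let the fingers close, or fill a call up. It gives the time, the measured TCP pose, the force, the opening and the grip force at its end, in the units of the state.
- observe(): the state, without advancing time (a new reading comes with each control period).
- grab_frame(name): name is "scene" or "top" or "wrist"; returns a dict with "color" (400x640x3 uint8, red, green, blue), "intrinsics" (3x3 intrinsics, pixels), "position" and "orientation" of the camera in the world; the wrist camera has in their place "tool_from_camera" (4x4, takes a point from camera to tool coordinates, whose origin is the TCP and whose axes are the flange's). Camera axes: x right, y down, z forward; pixel columns grow to the right and rows downward; lengths in m; the calibration is good to about 2 mm. A picture is of the moment at which its call begins: read the wrist's pose just before it. There is no depth.
- job_done(): hands the job in; it is judged then, once.
The state is a dict: "clock": time; "qpos": joint angles; "qd": joint speeds; "joint_efforts": joint torques, N m; "position": TCP position; "tool_rot": TCP orientation; "force": force on the tool from outside, world axes, zero at the start; "moment": the same for the moment, N m; "grip_width": finger opening in m; "finger_force": force on a finger pad.
Only numpy, scipy, OpenCV 4.12 (cv2) and the standard library are available. Lean on these libraries where they do the work, as an engineer would, in place of code of your own. Each camera call takes 0.05 s, during which the arm holds its last target. There are 200 camera calls.

## Task

Close the three open instrument cases on the bench, each with the lid of its own outline (long, short, square), set square and fully home so that its plate lies flush on the rim all round; the short lid has been put on the long case by mistake and has to come off first. Leave the cases standing where they are, and do not shove or tip the bottle, motor, disk drive or tin. Let go of everything at the end.

Things in the scene. Friction and masses are not known exactly. Their poses are not given: they have to be found in the camera images.
- case_long: the long case: open-topped plain aluminium instrument case, 154 x 72 mm outside (along its x and y), 45 mm high, walls 3 mm, with a circuit board low inside; stands on the bench. Origin: centre of its underside, z up.
- lid_long: the long lid: plain aluminium plate 154 x 72 mm (x, y), 4 mm thick; 6 mm deep lip below, 6 mm in from the edge (3 mm play a side in its case); dark finned block on the middle of its top, 40 (x) x 36 (y) x 24 mm high, to hold it by. Origin: centre of the lip's underside; plate top at 10 mm, block top at 34 mm; seated, 39 mm above its case's origin. Starts lip-down on the bench.
- case_short: the short case: open-topped plain aluminium instrument case, 112 x 72 mm outside (along its x and y), 45 mm high, walls 3 mm, with a circuit board low inside; stands on the bench. Origin: centre of its underside, z up.
- lid_short: the short lid: plain aluminium plate 112 x 72 mm (x, y), 4 mm thick; 6 mm deep lip below, 6 mm in from the edge (3 mm play a side in its case); dark finned block on the middle of its top, 40 (x) x 36 (y) x 24 mm high, to hold it by. Origin: centre of the lip's underside; plate top at 10 mm, block top at 34 mm; seated, 39 mm above its case's origin. Starts in the mouth of the long case.
- case_square: the square case: open-topped plain aluminium instrument case, 94 x 94 mm outside (along its x and y), 45 mm high, walls 3 mm, with a circuit board low inside; stands on the bench. Origin: centre of its underside, z up.
- lid_square: the square lid: plain aluminium plate 94 x 94 mm (x, y), 4 mm thick; 6 mm deep lip below, 6 mm in from the edge (3 mm play a side in its case); dark finned block on the middle of its top, 40 (x) x 36 (y) x 24 mm high, to hold it by. Origin: centre of the lip's underside; plate top at 10 mm, block top at 34 mm; seated, 39 mm above its case's origin. Starts lip-down on the bench.
- bottle: bystander: white plastic bottle, 64 mm across, 200 mm tall, standing; origin: centre of its underside.
- motor: bystander: square stepper motor, 57 x 57 x 54 mm, standing with its shaft up (shaft top at 76 mm); origin: centre of its underside.
- drive: bystander: flat disk drive, 100 x 70 x 15 mm (x, y, z); origin: centre of its underside.
- tin: bystander: green tin, 72 mm across, 75 mm tall, standing; origin: centre of its underside.

How it is judged:
By the outcome, as a careful person would: the job done as asked, in the order asked, and still so for the second after the job is handed in, with the robot touching nothing.
It also fails if it takes over 72 s, if anything falls off the work surface, if the arm or the gripper's body presses on something with over 40 N, if the wrist force passes 120 N, or if a joint passes its speed limit or range.

## Working session

There is one attempt and no reset: what is moved stays moved. The work goes in short steps, Python scripts to look and compute and a tool call to move; the robot and the scene stay as the last step left them, time stands still between calls to the robot, and variables do not carry over. Pictures are saved under pics/ and viewed, at most 10 in all, crops included, and the job is handed in when it is done.

Besides the shell and the picture viewer there is one more tool, called by a JSON object that holds its "name" and its "arguments", one argument or row to a line. move_arm: Moves the arm, as the interface text tells. Shift numbers are shares of 0.02 m and turn numbers shares of 6 degrees, none past 1 either way. Its arguments: {"type":"object","properties":{"plan":{"type":"array"},"grip_force":{"type":"number"}},"required":["plan"]}

```bash
mkdir -p pics; ls; python3 - <<'E'
from workcell import *
import cv2,numpy as np
np.set_printoptions(precision=4,suppress=True)
print(observe())
for n in("scene","top"):
    f=grab_frame(n);cv2.imwrite(f"pics/{n}0.png",f["color"][:,:,::-1])
    print(n,f["intrinsics"],f["position"],f["orientation"])
    np.savez(n+"0.npz",**{k:np.array(v) for k,v in f.items()})
E
```

```text
pics
{'clock': 0.0, 'qpos': array([-1.3122,  0.522 , -0.0363,  1.6   ,  0.0212,  1.0211, -0.1128]), 'qd': array([ 0.0036,  0.0004, -0.0016,  0.0007,  0.0007,  0.0001, -0.0009]), 'joint_efforts': array([ -0.0005, -92.7114,   1.98  , -36.9927,   0.0179,   0.0083,
         0.    ]), 'position': array([0.2017, 0.5912, 0.2307]), 'tool_rot': array([-3.1404,  0.0001,  2.8128]), 'force': array([-0.6352,  0.3186, -0.3722]), 'moment': array([-0.0166, -0.0598, -0.0175]), 'finger_force': 0.0, 'grip_width': 0.08498589261586198}
scene [[491.6499   0.     319.8838]
 [  0.     491.6499 202.0331]
 [  0.       0.       1.    ]] [0.9826 0.7926 0.8974] [-2.3033 -0.0173  2.6522]
top [[494.1313   0.     314.1524]
 [  0.     494.1313 198.5245]
 [  0.       0.       1.    ]] [0.2235 0.0112 1.6452] [-2.9707 -0.0154 -1.5444]
```

View pics/scene0.png

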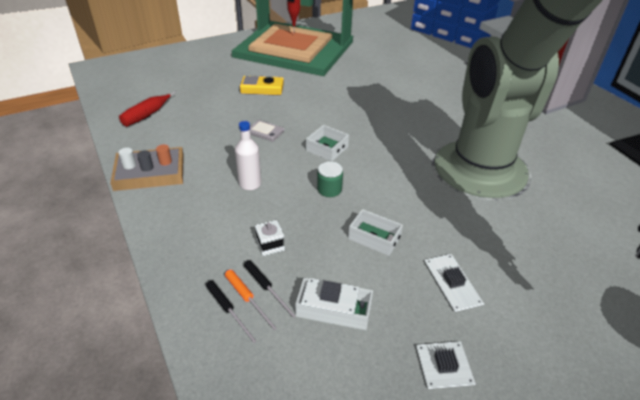

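View pics/top0.png

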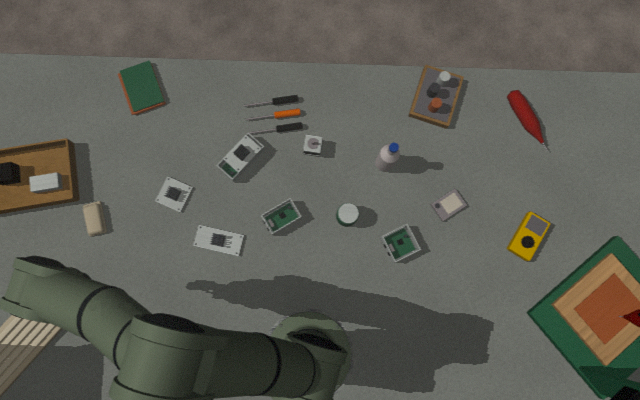

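The scene view shows the long case with the short lid on it at (335,302), the long lid at (455,280), the square lid at (445,363), the short case at (376,232) and the square case at (327,142). In the top view these are at (240,157), (219,240), (174,194), (281,217) and (401,243). The tin is at (347,214), the motor at (313,145), the bottle at (388,155) and the drive at (449,205).

```bash
cat > h.py <<'E'
import numpy as np,cv2
from scipy.spatial.transform import Rotation as R
np.set_printoptions(precision=4,suppress=True)
def rot(o): return R.from_euler('xyz',o).as_matrix()
def ray(K,Rc,px):
    px=np.atleast_2d(np.asarray(px,float)); d=np.c_[(px-K[[0,1],[2,2]])/K[[0,1],[0,1]],np.ones(len(px))]
    return d@Rc.T
def cast(K,Rc,p,px,z):
    d=ray(K,Rc,px); return p+d*((z-p[2])/d[:,2:])
def tri(p1,d1,p2,d2):   # closest point of two rays, gap
    A=np.c_[d1,-d2]; s=np.linalg.lstsq(A,p2-p1,rcond=None)[0]
    a,b=p1+s[0]*d1,p2+s[1]*d2; return (a+b)/2,np.linalg.norm(a-b)
def blobs(img,mask,lo,hi):
    cs=cv2.findContours(mask,cv2.RETR_EXTERNAL,cv2.CHAIN_APPROX_NONE)[0]
    return [c for c in cs if lo<cv2.contourArea(c)<hi]
E
python3 - <<'E'
from h import *
for n in("top","scene"):
    f=np.load(n+"0.npz");K,p,Rc=f["intrinsics"],f["position"],rot(f["orientation"])
    hsv=cv2.cvtColor(f["color"],cv2.COLOR_RGB2HSV)
    m=((hsv[...,2]>150)&(hsv[...,1]<60)).astype(np.uint8)*255
    print(n)
    for c in blobs(None,m,100,6000):
        r=cv2.minAreaRect(c); 
        if r[0][1]<60: continue
        if n=="scene": print(np.round(r[0]),np.round(r[1]));continue
        for z in(0.01,.045,.049):
            q=cast(K,Rc,p,cv2.boxPoints(r),z)
            e=q[1]-q[0];g=q[2]-q[1];L,S=(e,g) if np.linalg.norm(e)>np.linalg.norm(g) else (g,e)
            print(np.round(r[0]),z,q.mean(0)[:2],"L %.3f S %.3f yawL %.1f"%(np.linalg.norm(L),np.linalg.norm(S),np.degrees(np.arctan2(L[1],L[0]))%180))
E
python3 - <<'E'
from workcell import *
from h import *
s=observe();f=grab_frame("wrist");print(f["intrinsics"],f["tool_from_camera"])
cv2.imwrite("pics/w0.png",f["color"][:,:,::-1])
E
```

```text
top
[ 42. 335.] 0.01 [0.0413 0.8484] L 0.086 S 0.015 yawL 141.1
[ 42. 335.] 0.045 [0.0452 0.8305] L 0.084 S 0.015 yawL 141.1
[ 42. 335.] 0.049 [0.0457 0.8285] L 0.084 S 0.015 yawL 141.1
[ 23. 333.] 0.01 [0.0463 0.9065] L 0.098 S 0.015 yawL 141.3
[ 23. 333.] 0.045 [0.0501 0.8873] L 0.096 S 0.015 yawL 141.3
[ 23. 333.] 0.049 [0.0505 0.8851] L 0.096 S 0.015 yawL 141.3
[ 15. 332.] 0.01 [0.0494 0.9344] L 0.100 S 0.014 yawL 141.7
[ 15. 332.] 0.045 [0.0532 0.9147] L 0.098 S 0.014 yawL 141.7
[ 15. 332.] 0.049 [0.0536 0.9124] L 0.098 S 0.014 yawL 141.7
[  7. 326.] 0.01 [0.0661 0.9608] L 0.084 S 0.028 yawL 139.1
[  7. 326.] 0.045 [0.0695 0.9405] L 0.082 S 0.027 yawL 139.1
[  7. 326.] 0.049 [0.0699 0.9382] L 0.082 S 0.027 yawL 139.1
[218. 240.] 0.01 [0.3588 0.3071] L 0.149 S 0.070 yawL 78.1
[218. 240.] 0.045 [0.3559 0.3007] L 0.146 S 0.068 yawL 78.1
[218. 240.] 0.049 [0.3555 0.3   ] L 0.145 S 0.068 yawL 78.1
[ 90. 219.] 0.01 [0.4159 0.7328] L 0.085 S 0.035 yawL 13.7
[ 90. 219.] 0.045 [0.4118 0.7173] L 0.083 S 0.034 yawL 13.7
[ 90. 219.] 0.049 [0.4113 0.7155] L 0.083 S 0.034 yawL 13.7
[348. 213.
[... 577 characters left out ...]
0.088 S 0.049 yawL 101.6
[ 43. 182.] 0.045 [0.531  0.8834] L 0.086 S 0.048 yawL 101.6
[ 43. 182.] 0.049 [0.5302 0.8812] L 0.086 S 0.047 yawL 101.6
[242. 153.] 0.01 [0.6558 0.244 ] L 0.109 S 0.069 yawL 138.5
[242. 153.] 0.045 [0.6465 0.239 ] L 0.107 S 0.068 yawL 138.5
[242. 153.] 0.049 [0.6455 0.2384] L 0.106 S 0.068 yawL 138.5
scene
[446. 364.] [52. 54.]
[127. 304.] [19. 33.]
[534. 268.] [19. 22.]
[494. 181.] [ 9. 43.]
[587. 173.] [44. 28.]
[537. 214.] [138. 101.]
[[359.0177   0.     324.0451]
 [  0.     359.0177 197.1802]
 [  0.       0.       1.    ]] [[ 0.0003 -0.9598 -0.2807  0.0711]
 [ 1.      0.0004 -0.0002  0.0001]
 [ 0.0003 -0.2807  0.9598 -0.1418]
 [ 0.      0.      0.      1.    ]]
```

View pics/w0.png

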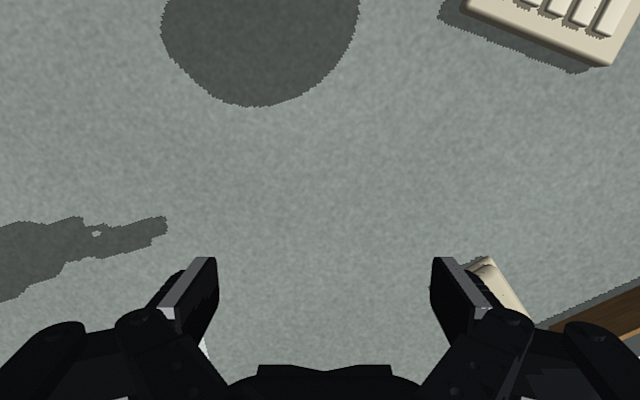

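The wrist picture shows only bare bench between the fingers, with the image top along tool +x. I'm moving to a look-down pose over the short lid.

{"name": "move_arm", "arguments": {
  "plan": [
    [[0,0,0.375,0,0,0.946,1],[0,0,0.375,0,0,0.946,1],[0,0,0.375,0,0,0.946,1],[0,0,0.375,0,0,0.946,1],[-0.6,0.05,0,0,0,0,1],[-1,0.05,0,0,0,0,1],[-1,0.05,0,0,0,0,1],[-1,0.05,0,0,0,0,1],[-1,0.05,0,0,0,0,1],[-1,0.05,0,0,0,0,1]]
  ]
}}

```text
clock: 1.15
position: [0.2911, 0.5205, 0.2017]
tool_rot: [3.141, 0.0, 2.419]
force: [0.7, -0.5, 0.5]
grip_width: 0.0853
finger_force: 0.0
```

{"name": "move_arm", "arguments": {
  "plan": [
    [[-1,0.05,0,0,0,0,1],[-1,0.05,0,0,0,0,1],[-1,0.05,0,0,0,0,1],[-1,0.05,0,0,0,0,1],[-1,0.05,0,0,0,0,1],[-1,0.05,0,0,0,0,1],[-1,0.05,0,0,0,0,1],[-1,0.05,0,0,0,0,1],[-1,0.05,0,0,0,0,1],[-1,0.05,0,0,0,0,1]]
  ]
}}

```text
clock: 2.15
position: [0.4471, 0.3951, 0.2017]
tool_rot: [3.141, 0.0, 2.419]
force: [0.8, -0.7, -0.8]
grip_width: 0.0856
finger_force: 0.0
```

{"name": "move_arm", "arguments": {
  "plan": [
    [[-1,0.05,0,0,0,0,1],[-1,0.05,0,0,0,0,1],[-1,0.05,0,0,0,0,1],[-1,0.05,0,0,0,0,1],[-1,0.05,0,0,0,0,1],[-1,0.05,0,0,0,0,1],[-1,0.05,0,0,0,0,1],[-1,0.05,0,0,0,0,1],[-1,0.05,0,0,0,0,1],[-1,0.05,0,0,0,0,1]]
  ]
}}

```text
clock: 3.15
position: [0.6032, 0.2698, 0.2016]
tool_rot: [-3.142, 0.0, 2.419]
force: [-0.6, 0.3, 0.3]
grip_width: 0.0856
finger_force: 0.0
```

```bash
cat >> h.py <<'E'
def wrist(tag):   # wrist picture with camera pose in the world
    from workcell import observe,grab_frame
    s=observe();f=grab_frame("wrist");T=np.array(f["tool_from_camera"]);Rt=rot(s["tool_rot"])
    cv2.imwrite(f"pics/{tag}.png",f["color"][:,:,::-1])
    np.savez(tag+".npz",img=f["color"],K=f["intrinsics"],p=s["position"]+Rt@T[:3,3],R=Rt@T[:3,:3])
    print(s["clock"],s["position"],np.degrees(s["tool_rot"]),s["force"],s["grip_width"])
def load(tag):
    d=np.load(tag+".npz");return d["img"],d["K"],d["p"],d["R"]
E
python3 -c "
from h import *
wrist('w1')"
```

```text
3.15 [0.6032 0.2698 0.2016] [-179.9966    0.011   138.5822] [-0.5646  0.336   0.3261] 0.08555227944271086
```

View pics/w1.png

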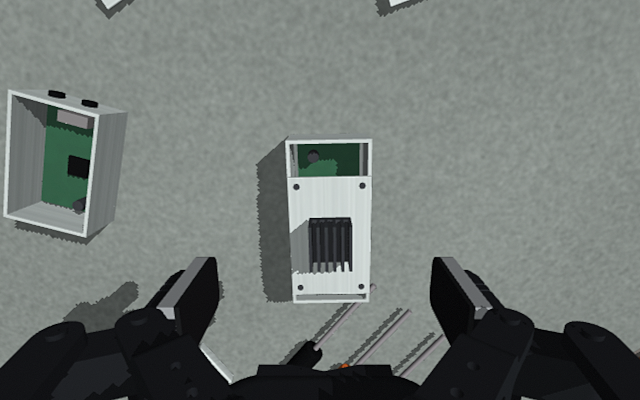

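The wrist picture shows the short lid with corner screws near (297,187), (362,185), (300,287) and (364,287). Its block is at (330,245) on the long case, whose rim corners run from (286,139) to (368,303). The short case's rim is at left, with corners (10,90), (100,115), (86,236) and (3,217).

```bash
cat >> h.py <<'E'
def dots(tag,box,z,amin=8,amax=120):  # dark screw dots inside pixel box x0,y0,x1,y1
    img,K,p,Rc=load(tag);g=cv2.cvtColor(img,cv2.COLOR_RGB2GRAY);x0,y0,x1,y1=box
    m=(g[y0:y1,x0:x1]<150).astype(np.uint8);n,_,st,ce=cv2.connectedComponentsWithStats(m)
    k=[i for i in range(1,n) if amin<st[i,4]<amax and max(st[i,2:4])<2.2*min(st[i,2:4])]
    px=ce[k]+[x0,y0];return px,st[k,4],cast(K,Rc,p,px,z)
def bright(tag,box,z,thr=200):  # outer quad of the bright blob in the box
    img,K,p,Rc=load(tag);g=cv2.cvtColor(img,cv2.COLOR_RGB2GRAY);x0,y0,x1,y1=box
    m=(g[y0:y1,x0:x1]>thr).astype(np.uint8)
    c=max(cv2.findContours(m,cv2.RETR_EXTERNAL,cv2.CHAIN_APPROX_NONE)[0],key=lambda c:np.prod(cv2.boundingRect(c)[2:]))
    h=cv2.convexHull(c);q=cv2.approxPolyN(h,4).reshape(-1,2).astype(float)
    q=q+[x0,y0];return q,cast(K,Rc,p,q,z)
def quad(w):
    c=w.mean(0);s=[np.linalg.norm(w[(i+1)%4]-w[i]) for i in range(4)]
    a=[np.degrees(np.arctan2(*(w[(i+1)%4]-w[i])[1::-1])) for i in range(4)]
    print("centre",c,"sides",np.round(s,4),"angles",np.round(a,2))
E
python3 - <<'E'
from h import *
g=cv2.cvtColor(load('w1')[0],cv2.COLOR_RGB2GRAY)
print(g[230,285:300],g[160,0:12],g[160,80:130:3])
px,a,w=dots('w1',(284,172,374,294),.049);print(px,a,w)
for b,t in(((280,130,378,310),200),((0,80,135,245),200)):
    q,w=bright('w1',b,.045,t);print(q);quad(w)
E
```

```text
[ 81  80  79  63 138 212 224 213 165 112 118 121 124 126 127] [137 136 131 128 134 183 214 212 194 136 105 111] [ 17  15   9   5 211 103 113 109 111 116 116 112 115 114 135 139 139]
[[361.9412 185.3235]
 [295.9394 186.5758]
 [300.1923 287.1923]
 [360.6    286.04  ]] [34 33 26 25] [[0.6279 0.2909 0.049 ]
 [0.5918 0.2483 0.049 ]
 [0.6649 0.1862 0.049 ]
 [0.7008 0.2288 0.049 ]]
[[371. 177.]
 [368. 301.]
 [293. 303.]
 [287. 177.]]
centre [0.6509 0.2347 0.045 ] sides [0.1203 0.0711 0.1225 0.0716] angles [ -40.65 -129.65  139.6    48.6 ]
[[ 98. 115.]
 [ 85. 237.]
 [  3. 216.]
 [  8.  89.]]
centre [0.4417 0.1017 0.045 ] sides [0.111  0.0713 0.1114 0.071 ] angles [ -57.37 -147.6   122.5    32.07]
```

{"name": "move_arm", "arguments": {
  "plan": [
    [[-0.883,0.087,0,0,0,-0.06,1],[-0.883,0.087,0,0,0,-0.06,1],[-0.883,0.087,0,0,0,-0.06,1],[0,0,0.816,0,0,0,1],[0,0,0.816,0,0,0,1],[0,0,0.816,0,0,0,1],[0,0,0.816,0,0,0,1],[0,0,0.816,0,0,0,1],[0,0,0,0,0,0,1],[0,0,0,0,0,0,1]]
  ]
}}

```text
clock: 4.2
position: [0.6457, 0.2404, 0.1196]
tool_rot: [-3.141, -0.0, 2.436]
force: [0.6, -0.1, 0.8]
grip_width: 0.0849
finger_force: 0.0
```

```bash
python3 - <<'E'
from h import *
wrist('w2')
a=dots('w1',(284,172,374,294),.049)
_,K,p1,R1=load('w1');_,_,p2,R2=load('w2')
for z in (.049,):
    b=dots('w2',(240,60,420,300),z);print(b[0],b[1],b[2])
W1=a[2]
for P,w in zip(b[0],b[2]):
    i=np.argmin(np.linalg.norm(W1-w,axis=1))
    if np.linalg.norm(W1[i]-w)<.01: print(tri(p1,ray(K,R1,a[0][i])[0],p2,ray(K,R2,P)[0]))
E
```

```text
4.2 [0.6457 0.2404 0.1196] [-179.9853   -0.0028  139.5445] [ 0.6086 -0.1456  0.8205] 0.08486249138802095
[[274.625  136.625 ]
 [369.7826 136.4348]
 [364.6863 282.2157]] [72 69 51] [[0.5918 0.2483 0.049 ]
 [0.628  0.2909 0.049 ]
 [0.701  0.2288 0.049 ]]
(array([0.5918, 0.2483, 0.0489]), np.float64(5.193995586371371e-05))
(array([0.628 , 0.2909, 0.0488]), np.float64(7.834455542334319e-05))
(array([0.7002, 0.2292, 0.0504]), np.float64(0.00017604296406719197))
```

View pics/w2.png

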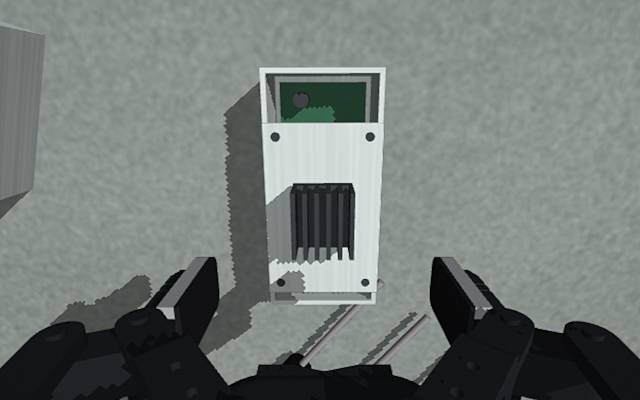

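The second view confirms the plate top at 49 mm, with the lid centred between the fingers. I'm going down, gripping, and checking.

{"name": "move_arm", "arguments": {
  "plan": [
    [[-0.085,-0.045,0.87,0,0,0,1],[0,0,0.87,0,0,0,1],[0,0,0.87,0,0,0,1],[0,0,0.87,0,0,0,1],[0,0,0,0,0,0,-1],[0,0,0,0,0,0,-1],[0,0,0,0,0,0,-1],[0,0,0,0,0,0,-1],[0,0,0,0,0,0,-1],[0,0,0,0,0,0,-1]]
  ],
  "grip_force": 70
}}

```text
clock: 5.25
position: [0.6469, 0.2389, 0.0512]
tool_rot: [3.14, 0.001, 2.435]
force: [-0.2, 1.0, 6.8]
grip_width: 0.0345
finger_force: 70.4
```

{"name": "move_arm", "arguments": {
  "plan": [
    [[0,0,-0.5,0,0,0,-1],[0,0,-1,0,0,0,-1],[0,0,-1,0,0,0.95,-1],[0,0,-1,0,0,0.95,-1],[0,0,-1,0,0,0.95,-1],[0,-1,0,0,0,0,-1],[0,-1,0,0,0,0,-1],[0,-1,0,0,0,0,-1],[0,-1,0,0,0,0,-1],[0,-0.5,0,0,0,0,-1]]
  ]
}}

```text
clock: 6.25
position: [0.5694, 0.1896, 0.141]
tool_rot: [3.141, -0.0, 2.136]
force: [1.3, 0.2, -0.2]
grip_width: 0.0344
finger_force: 70.1
```

```bash
python3 - <<'E'
from h import *
wrist('w3')
img,K,p,Rc=load('w3')
# where the short case rim should lie
for q in bright('w1',(0,80,135,245),.045)[1]:
    c=Rc.T@(q-p);print((K@c/c[2])[:2])
E
```

```text
6.25 [0.5694 0.1896 0.141 ] [179.9894  -0.0039 122.4076] [ 1.3203  0.1577 -0.1549] 0.0343635421102133
[140.7305 126.5493]
[162.7939 278.8594]
[ 66.3941 278.8115]
[ 31.7538 125.8576]
```

View pics/w3.png

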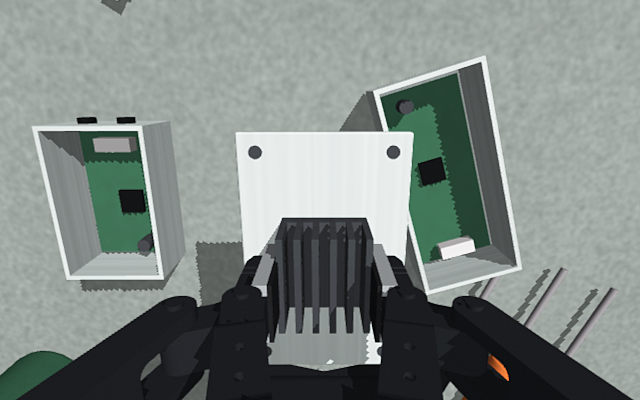

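The short lid is held level, with front screws at (254,152) and (393,152). The short case's rim is clear at left, and the long case is now open at right with rim corners (374,92), (486,57), (521,269) and (428,292).

```bash
cat >> h.py <<'E'
def matchtri(t1,q1,w1,t2,q2,w2):
    _,K,p1,R1=load(t1);_,_,p2,R2=load(t2)
    for P,w in zip(q2,w2):
        i=np.argmin(np.linalg.norm(w1-w,axis=1)); print("tri",*tri(p1,ray(K,R1,q1[i])[0],p2,ray(K,R2,P)[0]))
E
python3 - <<'E'
from h import *
a=bright('w1',(0,80,135,245),.045);b=bright('w3',(20,110,190,290),.045)
print(b[0]);quad(b[1]);matchtri('w1',*a,'w3',*b)
img=load('w3')[0];g=cv2.cvtColor(img,cv2.COLOR_RGB2GRAY)
b=bright('w3',(416,45,535,300),.045);print(b[0]);quad(b[1])
px,ar,w=dots('w3',(236,132,412,215),.14);print(px)
from workcell import grab_frame
f=grab_frame('wrist');T=np.array(f["tool_from_camera"]);K=f["intrinsics"]
d=ray(K,T[:3,:3],px);s=.056/np.linalg.norm(d[0]-d[1]);print("tool coords of screws",T[:3,3]+s*d)
E
```

```text
[[163. 278.]
 [ 66. 279.]
 [ 31. 126.]
 [141. 125.]]
centre [0.4415 0.102  0.045 ] sides [0.0719 0.1114 0.0719 0.1113] angles [-146.91  122.6    32.94  -57.41]
tri [0.5025 0.079  0.051 ] 0.0004574832388795565
tri [0.4404 0.033  0.0422] 0.00023535310548177053
tri [0.3812 0.1293 0.0445] 0.0003959690004019531
tri [0.4442 0.1707 0.0516] 0.0001549151548994939
[[522. 269.]
 [416. 297.]
 [416.  76.]
 [485.  55.]]
centre [0.642  0.2489 0.045 ] sides [0.0795 0.1579 0.0436 0.1534] angles [-130.55  126.54   48.85  -40.3 ]
[]Traceback (most recent call last):
  File "<stdin>", line 9, in <module>
IndexError: index 0 is out of bounds for axis 0 with size 0
```

{"name": "move_arm", "arguments": {
  "plan": [
    [[-0.035,-0.97,0,0,0,-0.03,-1],[-0.035,-0.97,0,0,0,0,-1],[-0.035,-0.97,0,0,0,0,-1],[-0.035,-0.97,0,0,0,0,-1],[-0.035,-0.97,0,0,0,0,-1],[-0.035,-0.97,0,0,0,0,-1],[-0.035,-0.97,0,0,0,0,-1],[-0.035,-0.97,0,0,0,0,-1],[0,0,0.75,0,0,0,-1],[0,0,0.75,0,0,0,-1]]
  ]
}}

```text
clock: 7.35
position: [0.4438, 0.1026, 0.1104]
tool_rot: [3.139, 0.0, 2.14]
force: [1.1, 1.6, -0.6]
grip_width: 0.0345
finger_force: 70.2
```

{"name": "move_arm", "arguments": {
  "plan": [
    [[0,0,0.75,0,0,0,-1],[0,0,0.75,0,0,0,-1],[0,0,0.5,0,0,0,-1],[0,0,0,0,0,0,-1],[0,0,0,0,0,0,-1],[0,0,0,0,0,0,-1],[0,0,0,0,0,0,-1],[0,0,0,0,0,0,-1],[0,0,0,0,0,0,-1],[0,0,0,0,0,0,-1]]
  ]
}}

```text
clock: 8.35
position: [0.4427, 0.1021, 0.0702]
tool_rot: [3.141, 0.0, 2.14]
force: [0.2, -0.5, -1.1]
grip_width: 0.0345
finger_force: 70.2
```

{"name": "move_arm", "arguments": {
  "plan": [
    [[0.02,-0.05,0.2,0,0,0,-1],[0,0,0.2,0,0,0,-1],[0,0,0.2,0,0,0,-1],[0,0,0.15,0,0,0,-1],[0,0,0.1,0,0,0,-1],[0,0,0.05,0,0,0,-1],[0,0,0,0,0,0,-1],[0,0,0,0,0,0,-1],[0,0,0,0,0,0,-1],[0,0,0,0,0,0,-1]]
  ]
}}

```text
clock: 9.35
position: [0.4416, 0.1019, 0.0522]
tool_rot: [3.141, 0.0, 2.14]
force: [-0.4, -0.9, -1.3]
grip_width: 0.0345
finger_force: 70.2
```

{"name": "move_arm", "arguments": {
  "plan": [
    [[0,0,0.04,0,0,0,-1],[0,0,0.02,0,0,0,-1],[0,0,0,0,0,0,-1],[0,0,0,0,0,0,1],[0,0,0,0,0,0,1],[0,0,0,0,0,0,1],[0,0,0,0,0,0,1],[0,0,-0.5,0,0,0,1],[0,0,-1,0,0,0,1],[0,0,-1,0,0,0,1]]
  ]
}}

```text
clock: 10.35
position: [0.4413, 0.1017, 0.1019]
tool_rot: [-3.141, -0.0, 2.14]
force: [0.3, -1.0, 0.6]
grip_width: 0.0856
finger_force: 0.0
```

```bash
python3 - <<'E'
from h import *
wrist('w4')
E
```

```text
10.35 [0.4413 0.1017 0.1019] [-179.9659   -0.0033  122.606 ] [ 0.3183 -1.0303  0.6148] 0.08556602605366428
```

View pics/w4.png

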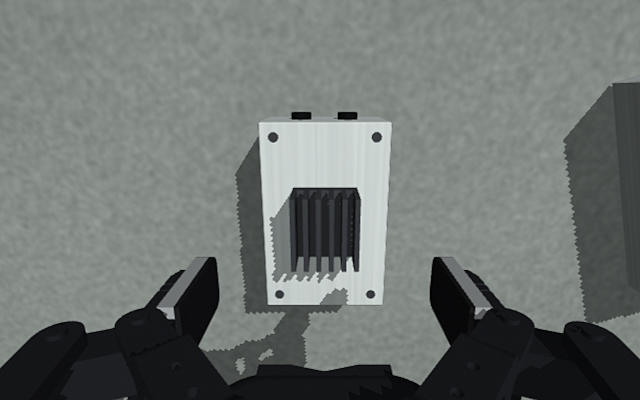

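The short lid sits square on the short case, covering the rim all round. Next is the long lid.

{"name": "move_arm", "arguments": {
  "plan": [
    [[0,0,-0.6,0,0,0.927,1],[0,0,-0.6,0,0,0.927,1],[0,0,-0.6,0,0,0.927,1],[0,0,-0.6,0,0,0.927,1],[0,0,-0.6,0,0,0.927,1],[0,0,-0.6,0,0,0.927,1],[0,0,-0.6,0,0,0.927,1],[0,0,-0.6,0,0,0.927,1],[0.92,-0.615,0,0,0,0,1],[0.92,-0.615,0,0,0,0,1]]
  ]
}}

```text
clock: 11.4
position: [0.4249, 0.1433, 0.1978]
tool_rot: [3.141, -0.001, 1.362]
force: [-0.9, 0.5, 0.2]
grip_width: 0.0853
finger_force: 0.0
```

{"name": "move_arm", "arguments": {
  "plan": [
    [[0.92,-0.615,0,0,0,0,1],[0.92,-0.615,0,0,0,0,1],[0.92,-0.615,0,0,0,0,1],[0.92,-0.615,0,0,0,0,1],[0.92,-0.615,0,0,0,0,1],[0.92,-0.615,0,0,0,0,1],[0.92,-0.615,0,0,0,0,1],[0.92,-0.615,0,0,0,0,1],[0,0,0,0,0,0,1],[0,0,0,0,0,0,1]]
  ]
}}

```text
clock: 12.4
position: [0.3589, 0.3072, 0.1972]
tool_rot: [3.142, -0.0, 1.364]
force: [-0.5, -0.2, -0.2]
grip_width: 0.0855
finger_force: 0.0
```

```bash
python3 - <<'E'
from h import *
wrist('w5')
px,a,w=dots('w4',(255,122,395,306),.049,8,160);print(px,a,w)
img,K,p,Rc=load('w5');print("lid dots")
px,a,w=dots('w5',(200,60,440,320),.01,8,160);print(px,a,w)
b=bright('w5',(200,40,440,330),.01);print(b[0]);quad(b[1])
E
```

```text
12.4 [0.3589 0.3072 0.1972] [179.9991  -0.0048  78.1593] [-0.5443 -0.1568 -0.1605] 0.0855235524749222
[[272.5176 136.9412]
 [376.4353 136.8353]
 [279.0923 294.0923]
 [370.127  294.    ]] [85 85 65 63] [[0.3922 0.1273 0.049 ]
 [0.4393 0.1575 0.049 ]
 [0.444  0.0467 0.049 ]
 [0.491  0.0769 0.049 ]]
lid dots
[[291.7941  95.9118]
 [355.3548  95.2581]
 [296.2593 240.4074]
 [353.     240.    ]] [34 31 27 23] [[0.3453 0.3797 0.01  ]
 [0.4002 0.3687 0.01  ]
 [0.318  0.2447 0.01  ]
 [0.373  0.2336 0.01  ]]
[[363.  87.]
 [360. 245.]
 [289. 247.]
 [284.  87.]]
centre [0.3591 0.3072 0.01  ] sides [0.1501 0.0707 0.1523 0.0692] angles [-101.22  169.93   78.25  -11.82]
```

{"name": "move_arm", "arguments": {
  "plan": [
    [[-0.02,0.015,0.5,0,0,-0.075,1],[0,0,0.6,0,0,0,1],[0,0,0.6,0,0,0,1],[0,0,0.6,0,0,0,1],[0,0,0.6,0,0,0,1],[0,0,0.6,0,0,0,1],[0,0,0.6,0,0,0,1],[0,0,0.6,0,0,0,1],[0,0,0.3,0,0,0,1],[0,0,0,0,0,0,1]]
  ]
}}

```text
clock: 13.45
position: [0.3591, 0.3064, 0.0961]
tool_rot: [-3.141, 0.001, 1.371]
force: [1.3, -0.6, 0.4]
grip_width: 0.0852
finger_force: 0.0
```

```bash
python3 - <<'E'
from h import *
wrist('w6')
a=dots('w5',(200,60,440,320),.01,8,160)
b=dots('w6',(200,20,440,330),.01,8,160);print(b[0],b[2]);matchtri('w5',a[0],a[2],'w6',b[0],b[2])
E
```

```text
13.45 [0.3591 0.3064 0.0961] [-179.9658    0.0675   78.5616] [ 1.3414 -0.5575  0.444 ] 0.08524160585528336
[[277.8732  95.7887]
 [369.3889  95.6944]
 [285.     295.    ]
 [362.7111 294.8667]] [[0.3453 0.3797 0.01  ]
 [0.4001 0.3687 0.01  ]
 [0.3181 0.2445 0.01  ]
 [0.3729 0.2336 0.01  ]]
tri [0.3452 0.3797 0.0094] 8.521165646070864e-05
tri [0.4006 0.3686 0.0059] 2.672521842331197e-05
tri [0.3181 0.2448 0.0104] 0.0001804486961997536
tri [0.373  0.2336 0.01  ] 0.0001237669038410836
```

{"name": "move_arm", "arguments": {
  "plan": [
    [[0,0,0.9,0,0,0,1],[0,0,0.9,0,0,0,1],[0,0,0.9,0,0,0,1],[0,0,0.9,0,0,0,1],[0,0,0.58,0,0,0,1],[0,0,0,0,0,0,-1],[0,0,0,0,0,0,-1],[0,0,0,0,0,0,-1],[0,0,0,0,0,0,-1],[0,0,0,0,0,0,-1]]
  ]
}}

```text
clock: 14.5
position: [0.3596, 0.3072, 0.0144]
tool_rot: [3.141, -0.001, 1.371]
force: [-2.3, -1.1, 14.6]
grip_width: 0.0348
finger_force: 69.4
```

{"name": "move_arm", "arguments": {
  "plan": [
    [[0,0,-0.5,0,0,0,-1],[0,0,-0.7,0,0,0,-1],[0,0,-0.7,0,0,-1,-1],[0,0,-0.7,0,0,-1,-1],[0,0,-0.7,0,0,-1,-1],[0,0,-0.7,0,0,-1,-1],[0,0,-0.7,0,0,-1,-1],[0,0,-0.7,0,0,-1,-1],[0,0,-0.7,0,0,-1,-1],[0,0,-0.7,0,0,-1,-1]]
  ]
}}

```text
clock: 15.5
position: [0.3593, 0.3065, 0.1507]
tool_rot: [3.141, 0.0, 2.213]
force: [-1.0, 0.3, -1.8]
grip_width: 0.0346
finger_force: 70.9
```

```bash
python3 - <<'E'
from h import *
wrist('w7')
_,K,p,Rc=load('w3')
quad(cast(K,Rc,p,[(374,92),(486,57),(521,269),(428,292)],.045))
_,K,p,Rc=load('w2')
w=cast(K,Rc,p,[(260,67),(385,67),(376,303),(271,305)],.045);print(w);quad(w)
px,ar,w=dots('w7',(180,20,460,220),.14,20,400);print(px,ar)
from workcell import grab_frame
f=grab_frame('wrist');T=np.array(f["tool_from_camera"])
px=px[np.argsort(px[:,1])[:2]]
d=ray(K,T[:3,:3],px);s=.056/np.linalg.norm(d[0]-d[1]);print("tool coords of screws",T[:3,3]+s*d)
E
```

```text
15.5 [0.3593 0.3065 0.1507] [179.9614   0.0284 126.806 ] [-1.0466  0.3179 -1.7614] 0.034565818059020856
centre [0.6392 0.2452 0.045 ] sides [0.0716 0.1519 0.0693 0.1508] angles [  49.3   -40.71 -131.62  140.19]
[[0.5575 0.2679 0.045 ]
 [0.6036 0.3219 0.045 ]
 [0.7206 0.2236 0.045 ]
 [0.675  0.1676 0.045 ]]
centre [0.6392 0.2453 0.045 ] sides [0.071  0.1528 0.0723 0.1544] angles [  49.56  -40.03 -129.17  139.5 ]
[[252.7683  99.7927]
 [394.6258  99.681 ]] [164 163]
tool coords of screws [[ 0.0683  0.028   0.005 ]
 [ 0.0683 -0.028   0.005 ]]
```

{"name": "move_arm", "arguments": {
  "plan": [
    [[0,0,0,0,0,-1,-1],[0,0,0,0,0,-1,-1],[0,0,0,0,0,-0.15,-1],[-0.904,0.48,0,0,0,0,-1],[-0.904,0.48,0,0,0,0,-1],[-0.904,0.48,0,0,0,0,-1],[-0.904,0.48,0,0,0,0,-1],[-0.904,0.48,0,0,0,0,-1],[-0.904,0.48,0,0,0,0,-1],[-0.904,0.48,0,0,0,0,-1]]
  ]
}}

```text
clock: 16.6
position: [0.4997, 0.2752, 0.1489]
tool_rot: [-3.141, -0.0, 2.429]
force: [-0.2, -1.0, -1.9]
grip_width: 0.0347
finger_force: 70.9
```

{"name": "move_arm", "arguments": {
  "plan": [
    [[-0.904,0.48,0,0,0,0,-1],[-0.904,0.48,0,0,0,0,-1],[-0.904,0.48,0,0,0,0,-1],[-0.904,0.48,0,0,0,0,-1],[-0.904,0.48,0,0,0,0,-1],[-0.904,0.48,0,0,0,0,-1],[-0.904,0.48,0,0,0,0,-1],[0,0,0.9,0,0,0,-1],[0,0,0.9,0,0,0,-1],[0,0,0.9,0,0,0,-1]]
  ]
}}

```text
clock: 17.6
position: [0.6387, 0.2443, 0.094]
tool_rot: [-3.141, 0.0, 2.429]
force: [-0.6, -0.5, -1.5]
grip_width: 0.0343
finger_force: 71.1
```

{"name": "move_arm", "arguments": {
  "plan": [
    [[0,0,0.7,0,0,0,-1],[0,0,0.4,0,0,0,-1],[0,0,0,0,0,0,-1],[0,0,0,0,0,0,-1],[0,0,0,0,0,0,-1],[0,0,0,0,0,0,-1],[0,0,0,0,0,0,-1],[0,0,0,0,0,0,-1],[0,0,0,0,0,0,-1],[0,0,0,0,0,0,-1]]
  ]
}}

```text
clock: 18.6
position: [0.639, 0.2444, 0.0733]
tool_rot: [-3.142, 0.0, 2.434]
force: [-0.0, -0.2, -2.7]
grip_width: 0.0345
finger_force: 71.0
```

```bash
python3 - <<'E'
from h import *
wrist('w8')
E
```

```text
18.6 [0.639  0.2444 0.0733] [-179.9987    0.0002  139.467 ] [-0.0247 -0.174  -2.6739] 0.0344886308471388
```

View pics/w8.png

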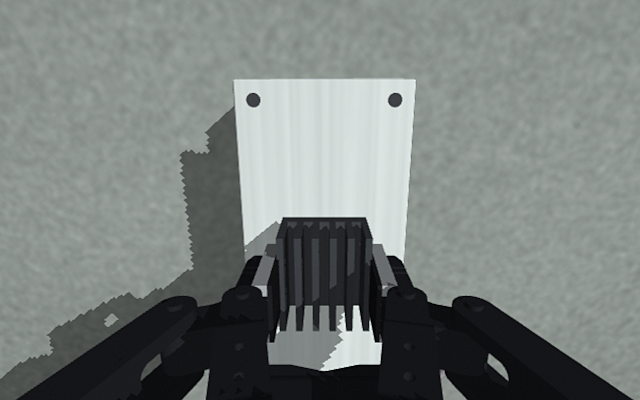

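The lid hangs straight over the long case and hides its rim, with front screws at (253,100) and (395,100). I'm inserting it.

{"name": "move_arm", "arguments": {
  "plan": [
    [[0.04,0.04,0.2,0,0,0,-1],[0,0,0.25,0,0,0,-1],[0,0,0.2,0,0,0,-1],[0,0,0.15,0,0,0,-1],[0,0,0.1,0,0,0,-1],[0,0,0.05,0,0,0,-1],[0,0,0,0,0,0,-1],[0,0,0,0,0,0,-1],[0,0,0,0,0,0,-1],[0,0,0,0,0,0,-1]]
  ]
}}

```text
clock: 19.65
position: [0.639, 0.2456, 0.0544]
tool_rot: [3.141, 0.0, 2.434]
force: [0.6, -0.4, -1.6]
grip_width: 0.0346
finger_force: 71.0
```

{"name": "move_arm", "arguments": {
  "plan": [
    [[0,0,0.03,0,0,0,-1],[0,0,0.02,0,0,0,-1],[0,0,0,0,0,0,-1],[0,0,0,0,0,0,1],[0,0,0,0,0,0,1],[0,0,0,0,0,0,1],[0,0,0,0,0,0,1],[0,0,-0.5,0,0,0,1],[0,0,-1,0,0,0,1],[0,0,-1,0,0,0,1]]
  ]
}}

```text
clock: 20.65
position: [0.6389, 0.2455, 0.1044]
tool_rot: [-3.141, -0.0, 2.434]
force: [0.8, -0.6, 0.0]
grip_width: 0.0854
finger_force: 0.0
```

```bash
python3 - <<'E'
from h import *
wrist('w9')
px,a,w=dots('w9',(235,50,415,340),.049,8,160);print(px,a,w,w.mean(0))
for i in range(len(w)):
  for j in range(i): print(i,j,np.linalg.norm(w[i]-w[j]))
E
```

```text
20.65 [0.6389 0.2455 0.1044] [-179.9914   -0.0016  139.4686] [ 0.773  -0.5755  0.0482] 0.08544348685397636
[[271.4045  97.764 ]
 [376.6364  97.8068]
 [367.8929 321.9286]] [89 88 56] [[0.5689 0.2688 0.049 ]
 [0.6051 0.3112 0.049 ]
 [0.7099 0.2218 0.049 ]] [0.628  0.2673 0.049 ]
1 0 0.055737307065123705
2 0 0.14857905674369057
2 1 0.1376704859684518
```

The long lid's screws put it centred and home on the long case. Next is the square lid.

{"name": "move_arm", "arguments": {
  "plan": [
    [[0,0,-1,0,0,-0.77,1],[0,0,-1,0,0,-0.77,1],[0,0,-1,0,0,-0.77,1],[0,0,-1,0,0,-0.77,1],[0.924,0.709,0,0,0,0,1],[0.924,0.709,0,0,0,0,1],[0.924,0.709,0,0,0,0,1],[0.924,0.709,0,0,0,0,1],[0.924,0.709,0,0,0,0,1],[0.924,0.709,0,0,0,0,1]]
  ]
}}

```text
clock: 21.7
position: [0.5676, 0.3668, 0.184]
tool_rot: [3.141, 0.0, 2.757]
force: [0.4, 0.7, -0.0]
grip_width: 0.0856
finger_force: 0.0
```

{"name": "move_arm", "arguments": {
  "plan": [
    [[0.924,0.709,0,0,0,0,1],[0.924,0.709,0,0,0,0,1],[0.924,0.709,0,0,0,0,1],[0.924,0.709,0,0,0,0,1],[0.924,0.709,0,0,0,0,1],[0,0,0,0,0,0,1],[0,0,0,0,0,0,1],[0,0,0,0,0,0,1],[0,0,0,0,0,0,1],[0,0,0,0,0,0,1]]
  ]
}}

```text
clock: 22.7
position: [0.5095, 0.4659, 0.1834]
tool_rot: [-3.142, 0.0, 2.756]
force: [-0.4, 0.5, -0.5]
grip_width: 0.0858
finger_force: 0.0
```

```bash
python3 - <<'E'
from h import *
wrist('wa')
px,a,w=dots('wa',(200,60,440,320),.01,8,160);print(px,a,w,w.mean(0))
b=bright('wa',(200,60,440,320),.01);print(b[0]);quad(b[1])
img=load('wa')[0];g=cv2.cvtColor(img,cv2.COLOR_RGB2GRAY)[60:320,230:420]
m=(g<75).astype(np.uint8);n,_,st,_=cv2.connectedComponentsWithStats(m);print(st[st[:,4]>300]+[230,60,0,0,0])
E
```

```text
22.7 [0.5095 0.4659 0.1834] [-179.9985    0.0119  157.8957] [-0.4143  0.5127 -0.5214] 0.08576815146890278
[[279.     130.6562]
 [368.5758 131.4242]
 [281.4516 215.5806]
 [365.4138 216.2759]] [32 33 31 29] [[0.4587 0.4443 0.01  ]
 [0.4885 0.5161 0.01  ]
 [0.5308 0.4146 0.01  ]
 [0.5607 0.4866 0.01  ]] [0.5097 0.4654 0.01  ]
[[377. 123.]
 [373. 224.]
 [274. 222.]
 [271. 121.]]
centre [0.5094 0.4657 0.01  ] sides [0.0928 0.0925 0.0925 0.0914] angles [ -22.02 -113.31  157.27   66.85]
[[  230    60   190   260 46876]
 [  262   123    11   100   344]
 [  300   156    48    46  2095]]
```

{"name": "move_arm", "arguments": {
  "plan": [
    [[-0.02,-0.02,0.6,0,0,0.04,1],[0,0,0.6,0,0,0,1],[0,0,0.6,0,0,0,1],[0,0,0.6,0,0,0,1],[0,0,0.6,0,0,0,1],[0,0,0.6,0,0,0,1],[0,0,0.6,0,0,0,1],[0,0,0.4,0,0,0,1],[0,0,0,0,0,0,1],[0,0,0,0,0,0,1]]
  ]
}}

```text
clock: 23.75
position: [0.5094, 0.4661, 0.0914]
tool_rot: [3.141, 0.0, 2.753]
force: [-0.1, -0.5, 0.6]
grip_width: 0.0857
finger_force: 0.0
```

```bash
python3 - <<'E'
from h import *
wrist('wb')
a=dots('wa',(200,60,440,320),.01,8,160)
b=dots('wb',(200,40,440,330),.01,8,160);print(b[0],b[2],b[2].mean(0));matchtri('wa',a[0],a[2],'wb',b[0],b[2])
E
```

```text
23.75 [0.5094 0.4661 0.0914] [179.9917   0.0037 157.7072] [-0.125  -0.499   0.5846] 0.08565325445818871
[[260.9839 146.3548]
 [386.0615 147.    ]
 [379.9184 260.7551]] [[0.4587 0.4445 0.01  ]
 [0.4885 0.5164 0.01  ]
 [0.5604 0.4865 0.01  ]] [0.5025 0.4825 0.01  ]
tri [0.4588 0.4439 0.0074] 1.7884428809977317e-05
tri [0.4883 0.5161 0.0116] 0.00022323900636772413
tri [0.5615 0.4865 0.0078] 0.00013400824669269437
```

{"name": "move_arm", "arguments": {
  "plan": [
    [[-0.02,-0.025,0.9,0,0,0,1],[0,0,0.9,0,0,0,1],[0,0,0.9,0,0,0,1],[0,0,0.8,0,0,0,1],[0,0,0.45,0,0,0,1],[0,0,0,0,0,0,-1],[0,0,0,0,0,0,-1],[0,0,0,0,0,0,-1],[0,0,0,0,0,0,-1],[0,0,0,0,0,0,-1]]
  ]
}}

```text
clock: 24.8
position: [0.51, 0.4658, 0.0135]
tool_rot: [3.14, 0.001, 2.752]
force: [-0.5, -1.2, 6.2]
grip_width: 0.0385
finger_force: 71.5
```

{"name": "move_arm", "arguments": {
  "plan": [
    [[0,0,-0.5,0,0,0,-1],[0,0,-0.8,0,0,0,-1],[0,0,-0.8,0,0,0,-1],[0,0,-0.8,0,0,0,-1],[0,0,-0.8,0,0,0,-1],[0,0,-0.8,0,0,0,-1],[0,0,-0.8,0,0,0,-1],[0,0,-0.8,0,0,0,-1],[0,0,-0.8,0,0,0,-1],[0,0,-0.5,0,0,0,-1]]
  ]
}}

```text
clock: 25.8
position: [0.5098, 0.4656, 0.1621]
tool_rot: [3.14, 0.0, 2.752]
force: [0.5, 0.6, -2.8]
grip_width: 0.0387
finger_force: 70.6
```

```bash
python3 - <<'E'
from h import *
from workcell import grab_frame
wrist('wc')
px,ar,w=dots('wc',(180,60,460,240),.14,20,400);print(px,ar)
f=grab_frame('wrist');T=np.array(f["tool_from_camera"]);K=np.array(f["intrinsics"])
d=ray(K,T[:3,:3],px);s=.078/np.linalg.norm(d[0]-d[1]);print("tool coords of screws",T[:3,3]+s*d)
f=np.load("top0.npz");K,p,Rc=f["intrinsics"],f["position"],rot(f["orientation"]);img=f["color"]
g=cv2.cvtColor(img,cv2.COLOR_RGB2GRAY)
m=np.zeros_like(g);m[220:268,376:426]=(g[220:268,376:426]>145)
c=max(cv2.findContours(m,cv2.RETR_EXTERNAL,cv2.CHAIN_APPROX_NONE)[0],key=len)
b=cv2.boxPoints(cv2.minAreaRect(c));print(b);quad(cast(K,Rc,p,b,.045))
print("bottle base/top,tin top",cast(K,Rc,p,[(384,165)],0),cast(K,Rc,p,[(393,147)],.2),cast(K,Rc,p,[(348,213)],.075))
cv2.imwrite('pics/crop.png',cv2.resize(img[215:275,365:435,::-1],None,fx=8,fy=8,interpolation=cv2.INTER_CUBIC))
E
```

```text
25.8 [0.5098 0.4656 0.1621] [179.9347   0.0273 157.7016] [ 0.4841  0.6078 -2.8234] 0.03874169578392952
[[298.4545  61.5152]
 [266.6939  70.0204]
 [311.9667  69.8   ]
 [403.1053  70.5263]
 [416.2917  76.1458]
 [432.8095  75.5238]
 [287.4091  76.8636]
 [299.1     76.7   ]
 [237.1154  92.6923]
 [290.3333  92.8333]
 [305.5952 103.619 ]
 [259.68   109.56  ]
 [217.2143 108.6429]
 [233.9583 105.375 ]
 [242.0123 119.3951]
 [219.8571 124.8095]
 [252.027  130.1081]
 [354.8182 130.1364]
 [228.2222 135.1556]
 [246.5909 142.3636]
 [203.0909 158.4659]
 [230.0072 172.4532]
 [418.0214 172.9571]] [ 33  49  30  38  48  21  22  30  26  24  42  50  28  24  81  21  37  22
  45  22  88 139 140]
tool coords of screws [[ 0.1409 -0.0609  0.7659]
 [ 0.1215 -0.1363  0.7602]
 [ 0.1221 -0.0289  0.7604]
 [ 0.1205  0.1873  0.76  ]
 [ 0.1077  0.2186  0.7563]
 [ 0.1091  0.2578  0.7567]
 [ 0.106  -0.0871  0.7557]
 [ 0.1064 -0.0594  0.7558]
 [ 0.0699 -0.2064  0.7451]
 [ 0.0696 -0.0802  0.7451]
 [ 0.0451 -0.0439  0.7379]
 [ 0.0315 -0.1529  0.7339]
 [ 0.0336 -0.2536  0.7345]
 [ 0.041  -0.2139  0.7367]
 [ 0.0091 -0.1948  0.7273]
 [-0.0032 -0.2473  0.7237]
 [-0.0153 -0.171   0.7202]
 [-0.0153  0.0729  0.7203]
 [-0.0268 -0.2275  0.7168]
 [-0.0432 -0.1839  0.7121]
 [-0.0799 -0.2871  0.7013]
 [-0.1117 -0.2232  0.692 ]
 [-0.1127  0.2228  0.6918]]Traceback (most recent call last):
  File "<stdin>", line 10, in <module>
ValueError: max() iterable argument is empty
```

```bash
python3 - <<'E'
from h import *
f=np.load("top0.npz");K,p,Rc=f["intrinsics"],f["position"],rot(f["orientation"])
quad(cast(K,Rc,p,[(382,240),(407,225),(421,247),(396,262)],.045))
print("bottle base/top,tin top",cast(K,Rc,p,[(384,165)],0),cast(K,Rc,p,[(393,147)],.2),cast(K,Rc,p,[(348,213)],.075))
print(cast(K,Rc,p,[(449,205)],.015))
E
```

```text
centre [ 0.3607 -0.2934  0.045 ] sides [0.0964 0.0837 0.0957 0.0832] angles [ -57.87 -147.38  121.84   33.09]
bottle base/top,tin top [[ 0.6316 -0.2428  0.    ]] [[ 0.6388 -0.2391  0.2   ]] [[ 0.4511 -0.1157  0.075 ]]
[[ 0.4966 -0.4593  0.015 ]]
```

{"name": "move_arm", "arguments": {
  "plan": [
    [[0,0,0,0,0,0.978,-1],[0,0,0,0,0,0.978,-1],[0,0,0,0,0,0.978,-1],[0,0,0,0,0,0.978,-1],[0,0,0,0,0,0.978,-1],[0,0,0,0,0,0.978,-1],[-0.933,-0.655,0,0,0,0,-1],[-0.933,-0.655,0,0,0,0,-1],[-0.933,-0.655,0,0,0,0,-1],[-0.933,-0.655,0,0,0,0,-1]]
  ]
}}

```text
clock: 26.9
position: [0.5049, 0.3731, 0.1595]
tool_rot: [-3.14, 0.0, 2.138]
force: [0.6, 0.1, -2.2]
grip_width: 0.0386
finger_force: 70.8
```

{"name": "move_arm", "arguments": {
  "plan": [
    [[-0.933,-0.655,0,0,0,0,-1],[-0.933,-0.655,0,0,0,0,-1],[-0.933,-0.655,0,0,0,0,-1],[-0.933,-0.655,0,0,0,0,-1],[-0.933,-0.655,0,0,0,0,-1],[-0.933,-0.655,0,0,0,0,-1],[-0.933,-0.655,0,0,0,0,-1],[-0.933,-0.655,0,0,0,0,-1],[-0.933,-0.655,0,0,0,0,-1],[-0.933,-0.655,0,0,0,0,-1]]
  ]
}}

```text
clock: 27.9
position: [0.4947, 0.1455, 0.1598]
tool_rot: [-3.141, -0.0, 2.138]
force: [0.6, 0.2, -2.0]
grip_width: 0.0388
finger_force: 70.8
```

{"name": "move_arm", "arguments": {
  "plan": [
    [[-0.933,-0.655,0,0,0,0,-1],[-0.933,-0.655,0,0,0,0,-1],[-0.933,-0.655,0,0,0,0,-1],[-0.933,-0.655,0,0,0,0,-1],[-0.933,-0.655,0,0,0,0,-1],[-0.933,-0.655,0,0,0,0,-1],[-0.933,-0.655,0,0,0,0,-1],[-0.933,-0.655,0,0,0,0,-1],[-0.933,-0.655,0,0,0,0,-1],[-0.933,-0.655,0,0,0,0,-1]]
  ]
}}

```text
clock: 28.9
position: [0.4845, -0.0822, 0.1598]
tool_rot: [-3.141, -0.0, 2.138]
force: [1.1, 1.2, -2.1]
grip_width: 0.0385
finger_force: 70.8
```

```bash
python3 - <<'E'
from h import *
wrist('wd')
E
```

```text
28.9 [ 0.4845 -0.0822  0.1598] [-179.958    -0.0247  122.5056] [ 1.1345  1.2001 -2.1289] 0.03847475912629752
```

{"name": "move_arm", "arguments": {
  "plan": [
    [[-0.933,-0.655,0,0,0,0,-1],[-0.933,-0.655,0,0,0,0,-1],[-0.933,-0.655,0,0,0,0,-1],[-0.933,-0.655,0,0,0,0,-1],[-0.933,-0.655,0,0,0,0,-1],[-0.933,-0.655,0,0,0,0,-1],[0,0,0,0,0,0,-1],[0,0,0,0,0,0,-1],[0,0,0,0,0,0,-1],[0,0,0,0,0,0,-1]]
  ]
}}

```text
clock: 29.95
position: [0.4789, -0.2171, 0.1602]
tool_rot: [-3.142, -0.0, 2.139]
force: [-0.6, 0.2, -1.6]
grip_width: 0.0387
finger_force: 70.8
```

```bash
python3 - <<'E'
from h import *
wrist('we')
E
```

```text
29.95 [ 0.4789 -0.2171  0.1602] [-179.9981   -0.0212  122.567 ] [-0.5957  0.2168 -1.6179] 0.038656320839113995
```

View pics/we.png

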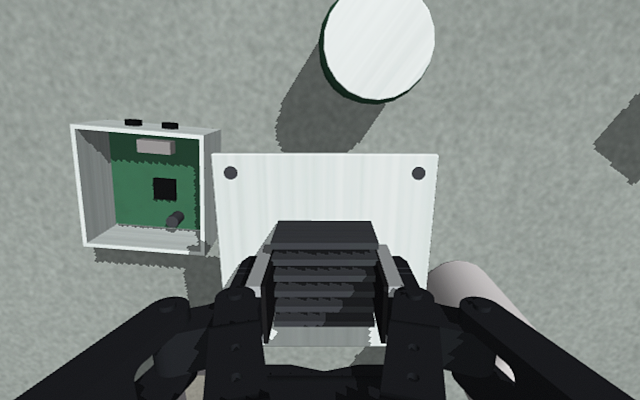

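The square case's rim is at left, with corners about (70,125), (201,136), (207,254) and (83,246). The held square lid is level, with screws at (230,173) and (418,173), and the tin is well clear.

```bash
python3 - <<'E'
from h import *
for t in (170,190,205):
    b=bright('we',(60,115,212,262),.045,t);print(b[0]);quad(b[1])
E
```

```text
[[211. 128.]
 [203. 255.]
 [ 82. 246.]
 [ 68. 115.]]
centre [ 0.3638 -0.2882  0.045 ] sides [0.0992 0.0936 0.0998 0.0996] angles [ -66.07 -152.09  117.4    27.42]
[[203. 134.]
 [204. 255.]
 [ 83. 246.]
 [ 69. 123.]]
centre [ 0.3641 -0.2909  0.045 ] sides [0.0942 0.0936 0.0942 0.0939] angles [ -62.35 -152.09  117.81   27.9 ]
[[203. 135.]
 [204. 255.]
 [ 83. 246.]
 [ 70. 124.]]
centre [ 0.3644 -0.2912  0.045 ] sides [0.0935 0.0936 0.0936 0.0933] angles [ -62.34 -152.09  117.43   27.86]
```

{"name": "move_arm", "arguments": {
  "plan": [
    [[0,0,0,0,0,0.803,-1],[-0.605,-0.545,0.5,0,0,0,-1],[0,0,0.5,0,0,0,-1],[0,0,0.5,0,0,0,-1],[0,0,0.5,0,0,0,-1],[0,0,0,0,0,0,-1],[0,0,0,0,0,0,-1],[0,0,0,0,0,0,-1],[0,0,0,0,0,0,-1],[0,0,0,0,0,0,-1]]
  ]
}}

```text
clock: 31.0
position: [0.4749, -0.2338, 0.1206]
tool_rot: [3.141, 0.0, 2.054]
force: [0.1, 0.2, -2.0]
grip_width: 0.0386
finger_force: 70.8
```

```bash
python3 - <<'E'
from h import *
wrist('wf')
a=bright('we',(60,115,212,262),.045,200)
for t in (190,200):
    b=bright('wf',(20,90,205,300),.045,t);print(b[0]);quad(b[1]);
matchtri('we',*a,'wf',*b)
E
```

```text
31.0 [ 0.4749 -0.2338  0.1206] [179.9799   0.0218 117.6873] [ 0.056   0.235  -2.0257] 0.038599726371012825
[[194. 133.]
 [208. 273.]
 [ 69. 274.]
 [ 38. 133.]]
centre [ 0.3642 -0.2909  0.045 ] sides [0.0933 0.0937 0.094  0.0935] angles [ -62.35 -151.84  117.58   27.7 ]
[[208. 273.]
 [ 69. 274.]
 [ 38. 134.]
 [194. 133.]]
centre [ 0.3642 -0.2911  0.045 ] sides [0.0937 0.0934 0.0937 0.0933] angles [-151.84  117.67   28.07  -62.35]
tri [ 0.4269 -0.3144  0.0387] 0.0003115841884615773
tri [ 0.3446 -0.3546  0.0449] 4.026384178361173e-05
tri [ 0.2993 -0.2732  0.0419] 2.014895826474772e-05
tri [ 0.3846 -0.2271  0.0475] 0.00016082980454444295
```

{"name": "move_arm", "arguments": {
  "plan": [
    [[0.01,-0.78,0,0,0,-0.01,-1],[0.01,-0.78,0,0,0,0,-1],[0.01,-0.78,0,0,0,0,-1],[0.01,-0.78,0,0,0,0,-1],[0,-0.78,0,0,0,0,-1],[0,-0.78,0,0,0,0,-1],[0,-0.78,0,0,0,0,-1],[0,-0.77,0,0,0,0,-1],[0,0,0.6,0,0,0,-1],[0,0,0.6,0,0,0,-1]]
  ]
}}

```text
clock: 32.05
position: [0.364, -0.2913, 0.0958]
tool_rot: [3.141, 0.001, 2.054]
force: [0.8, -0.6, -2.2]
grip_width: 0.0385
finger_force: 71.0
```

{"name": "move_arm", "arguments": {
  "plan": [
    [[0,0,0.6,0,0,0,-1],[0,0,0.45,0,0,0,-1],[0,0,0,0,0,0,-1],[0,0,0,0,0,0,-1],[0,0,0,0,0,0,-1],[0,0,0,0,0,0,-1],[0,0,0,0,0,0,-1],[0,0,0,0,0,0,-1],[0,0,0,0,0,0,-1],[0,0,0,0,0,0,-1]]
  ]
}}

```text
clock: 33.05
position: [0.3641, -0.2911, 0.0754]
tool_rot: [3.142, 0.0, 2.055]
force: [0.3, 0.6, -0.9]
grip_width: 0.0388
finger_force: 70.9
```

{"name": "move_arm", "arguments": {
  "plan": [
    [[0,0,0.35,0,0,0,-1],[0,0,0.25,0,0,0,-1],[0,0,0.2,0,0,0,-1],[0,0,0.15,0,0,0,-1],[0,0,0.1,0,0,0,-1],[0,0,0.04,0,0,0,-1],[0,0,0,0,0,0,-1],[0,0,0,0,0,0,-1],[0,0,0,0,0,0,-1],[0,0,0,0,0,0,-1]]
  ]
}}

```text
clock: 34.05
position: [0.3641, -0.2911, 0.0536]
tool_rot: [3.142, 0.0, 2.055]
force: [1.1, 0.1, -1.8]
grip_width: 0.0385
finger_force: 70.9
```

{"name": "move_arm", "arguments": {
  "plan": [
    [[0,0,0.03,0,0,0,-1],[0,0,0.02,0,0,0,-1],[0,0,0,0,0,0,-1],[0,0,0,0,0,0,1],[0,0,0,0,0,0,1],[0,0,0,0,0,0,1],[0,0,0,0,0,0,1],[0,0,-0.5,0,0,0,1],[0,0,-1,0,0,0,1],[0,0,-1,0,0,0,1]]
  ]
}}

```text
clock: 35.05
position: [0.3639, -0.291, 0.1036]
tool_rot: [-3.141, -0.0, 2.055]
force: [-0.4, 0.0, 0.3]
grip_width: 0.0852
finger_force: 0.0
```

{"name": "move_arm", "arguments": {
  "plan": [
    [[0,0,-1,0,0,0,1],[0,0,-1,0,0,0,1],[0,0,-1,0,0,0,1],[0,0,0,0,0,0,1],[0,0,0,0,0,0,1],[0,0,0,0,0,0,1],[0,0,0,0,0,0,1],[0,0,0,0,0,0,1],[0,0,0,0,0,0,1],[0,0,0,0,0,0,1]]
  ]
}}

```text
clock: 36.05
position: [0.364, -0.291, 0.1623]
tool_rot: [-3.141, -0.0, 2.055]
force: [-0.5, 0.2, -0.3]
grip_width: 0.0855
finger_force: 0.0
```

```bash
python3 - <<'E'
from h import *
from workcell import grab_frame
wrist('wg')
px,a,w=dots('wg',(240,60,400,320),.049,8,160);print(px,a,w,w.mean(0))
for i in range(len(w)):
  for j in range(i): print(i,j,np.linalg.norm(w[i]-w[j]))
f=grab_frame("top")["color"];w=load('wg')[0]
c=lambda im,y,x:cv2.resize(im[y:y+75,x:x+130],(400,230),interpolation=cv2.INTER_CUBIC)
im=np.vstack([np.hstack([c(f,115,180),c(f,180,215)]),np.hstack([cv2.resize(w[60:320,180:460],(400,300)),cv2.resize(f[120:290,330:500],(400,300))])])
cv2.imwrite('pics/fin.png',im[...,::-1])
E
```

```text
36.05 [ 0.364  -0.291   0.1623] [-179.988    -0.0142  117.7412] [-0.4792  0.2357 -0.3082] 0.08552799931950185
[[269.36   139.28  ]
 [379.5    139.64  ]
 [273.2    241.075 ]
 [374.6842 241.5   ]] [50 50 40 38] [[ 0.3117 -0.2742  0.049 ]
 [ 0.3807 -0.2382  0.049 ]
 [ 0.3476 -0.3432  0.049 ]
 [ 0.4167 -0.3072  0.049 ]] [ 0.3642 -0.2907  0.049 ]
1 0 0.07790757504427591
2 0 0.07779858077568964
2 1 0.11019207455112359
3 0 0.11010848324079878
3 1 0.07788461869733819
3 2 0.0779612622891112
```

View pics/fin.png

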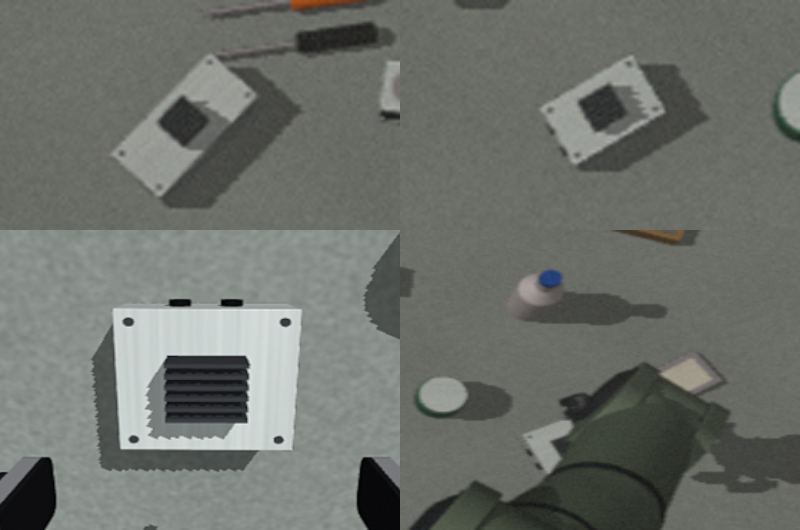

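The picture shows all three lids square on their cases (long top left, short top right, square bottom left). The bottle, tin and drive stand as before, and the gripper is open and clear.

```bash
python3 -c "
from workcell import job_done
print(job_done())"
```

```text
the job is handed in; nothing more can be done
None
```

All three cases are closed with their own lids, which measured centred and seated flush to within about a millimetre; the bystanders were left alone, the gripper is open and clear, and the job was handed in at about 36 s.

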